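# Stop down the scanner lens by feel and cap it

### The job

Put the scanner lens away: turn its silver ribbed iris ring clockwise (seen from above) until you feel it come up against its sprung stop and the stop gives by a few degrees, no further, without touching the black fixed rings above and below it. Then lay the black lens cap flat and centred on the front of the lens, and leave everything else where it is.

Things in the scene. Friction and masses are not known exactly. Their poses are not given: they have to be found in the camera images.
- lens: The lens with its fixed round grey stand (110 mm wide, 12 mm high). It stands upright, front up, 100 mm high in all. From below: black collar, silver iris ring, black front barrel. Origin on the lens axis at the desk top.
- iris_center (a point): Point on the vertical lens axis at mid-height of the iris ring: a silver ring with dark ribs and one red mark, 64 mm in diameter, 13 mm high. It turns about the lens axis with a friction of 0.1 N m and stays where it is left. Its clockwise stop is hidden inside: the ring must turn 0.5 to 1.0 rad clockwise to meet it, and the red mark does not tell where.
- iris_mark (a point): The red mark on the rim of the iris ring, 32 mm from the lens axis, at mid-height of the ring; it turns with the ring.
- iris_stop (a joint): How far the ring has pushed back its hidden sprung stop, rad, growing clockwise seen from above; 0 (within a few thousandths) until the ring meets it. The stop gives way at 0.45 N m, rising by 2.5 N m per rad, and stays where it was pushed when the ring is let go. Seated: 0.02 to 0.12; beyond 0.12 it is overloaded.
- mount_collar: The fixed black collar below the iris ring, with white scale ticks, 68 mm in diameter, wider than the ring; its top is 8 mm below iris_center, 1.5 mm under the ring. Origin on the lens axis at the desk top. Not to be touched.
- front_barrel: The fixed black ribbed barrel above the iris ring, 54 mm in diameter (56 mm over its thin bright band and ribs), 24 mm high, from 8 mm to 32 mm above iris_center. Origin on the lens axis at the desk top. Not to be touched by the gripper.
- lens_front (a point): Centre of the flat front of the lens, its top, 32 mm above iris_center, 100 mm above the desk; 54 mm in diameter. The cap belongs flat on it.
- cap: Loose black lens cap, a flat disc 54 mm in diameter, 10 mm thick, 18 g, lying on the desk at the right. Origin at the centre of its underside, z up.
- mouse: Bystander: black computer mouse, 117x58x37 mm, on the desk right of the lens. Origin at its underside.
- putty: Bystander: green block of modelling putty, 36x59x23 mm, on the desk in front of the lens. Origin at its underside.
- glue_stick: Bystander: yellow and red glue stick, 24x95x24 mm, lying left of the lens. Origin at its underside.
There are look-alikes about, which are no part of the job. What is shaped like the cap but red is not meant. Of the things that look like the lens, the smaller one is meant.

How it is judged:
By the outcome, as a careful person would: the job done as asked, in the order asked, and still so for the second after the job is handed in, with the robot touching nothing.
It also fails if it takes over 64 s, if anything falls off the work surface, if the arm or the gripper's body presses on something with over 40 N, if the wrist force passes 120 N, or if a joint passes its speed limit or range.

### The arm

A 6-joint arm with a two-finger parallel gripper is mounted at the origin on a cart in front of the work surface, level with it; the furniture and walls round the work are solid. World frame = base frame: x ahead of the robot, y to its left, z up, the work surface at z = 0. Lengths are in m, angles in degrees, forces in N, time in s.
With the tool pointing down it reaches from about 0.35 to 0.875 m from the base axis. Payload 4.2 kg.
Tool frame: the origin (TCP) lies midway between the tips of the shut fingers; the grasp point (between the pads) lies 19 mm behind it (r.grasp_offset is the distance from the TCP to the grasp point, in m); z points along the fingers, y is the direction in which the jaws open and shut (so a half turn about z gives the same grasp; the last joint's range is limited). The gripper opens to 87 mm and grips with 3 to 60 N. Pads are 19 mm wide; open, the fingers measure 117 mm over their backs; the gripper's body (75 mm by 190 mm) begins 51 mm behind the grasp point.
Start: joints at [84.03, 22.042, 0.453, 0, -68.411, -14.817], TCP at [0.222, 0.584, 0.223] pointing down, gripper open.
Joint ranges: [-179.83, 179.83], [-69.29, 118.12], [-61.27, 80.66], [-181.25, 117.63], [-171.15, -9.14], [-177.46, 177.46]. Speed limits (degrees/s): [159.86, 159.86, 180, 180, 180, 180].

### API

Orientations are given as a 3x3 rotation matrix whose columns are the frame's x, y, z axes.
In Python, from station import r gives the robot as it stands.
- The arm moves only by the shell command python3 -m crank 'ROWS'. ROWS is JSON, a list of rows, each a list of 3 entries, a list of its own where there are three numbers: the closure, from -1 (fully open) to 1 (shut), so that 0 is half open, then the shift along the tool's x, y, z as a fraction of full scale, then the turn, a rotation vector about the tool's x, y, z as a fraction of full scale. In form: [[fingers, [dx, dy, dz], [wx, wy, wz]], ...]. A call has 1 to 8 rows; each row shifts and turns the commanded pose from where the row before left it, along the tool's axes as they then stand; what a row does not reach is not made up. Full scale, the value 1, is 100 mm for a shift and 45 degrees for a turn. A row lasts 1/10 s, in which the tool goes at most 50 mm and 8.59 degrees, less where a joint would pass 70% of its speed; a pose out of reach is approached as far as the arm can. A call with a number of a shift or a turn outside -1 to 1 is refused whole. A call with a gripper value outside its range is refused whole. The fingers move at their own pace and stop on an object; the grip force is fixed at half the most. Time passes only in rows, so rows that do not move let the fingers close. It gives the time, the measured TCP pose, the force and the opening at its end, in the units of the state.
- r.sense(): the state, without advancing time (a new reading comes with each control period).
- r.capture(name): name is "scene" or "side" or "wrist"; returns a dict with "img" (400x640x3 uint8, blue, green, red), "fx", "fy", "cx", "cy" (pixels), "dist" ([k1, k2, p1, p2, k3] as OpenCV has them; the pictures are not rectified), "R" (3x3) and "t" (3): a world point X has camera coordinates R X + t. Camera axes: x right, y down, z forward; pixel columns grow to the right and rows downward; lengths in m; the calibration is good to about 2 mm. A picture is of the moment at which its call begins. There is no depth.
- r.finish_job(): hands the job in, once; it reports no verdict.
The state is a dict: "time_s": time; "joints": joint angles; "joint_velocities": joint speeds; "effort": joint torques, N m; "tcp_pos": TCP position; "ee_rot": TCP orientation; "wrist_force": force on the tool from outside, world axes, zero at the start; "moment": the same for the moment, N m; "gripper_width": opening from 0.0 (shut) to 1.0 (fully open).
Only numpy, scipy, OpenCV 4.12 (cv2) and the standard library are available. Lean on these libraries where they do the work, as an engineer would, in place of code of your own. Each camera call takes 0.05 s, during which the arm holds its last target.

## Working session

There is one attempt and no reset: what is moved stays moved. The work goes in short steps, Python scripts to look and compute and a shell command to move; the robot and the scene stay as the last step left them, time stands still between calls to the robot, and variables do not carry over. Pictures are saved under pics/ and viewed, and the job is handed in when it is done.

```bash
ls; mkdir -p pics
python3 - <<'E'
from station import r
import cv2
s=r.sense(); print(s)
for n in ["scene","side","wrist"]:
    c=r.capture(n); cv2.imwrite(f"pics/a_{n}.png",c["img"]); print(n,c["fx"],c["fy"],c["cx"],c["cy"],c["dist"],c["R"],c["t"])
E
```

```text
pics
{'time_s': 0.0, 'joints': array([ 8.40290777e+01,  2.20909577e+01,  3.80627345e-01, -2.83977281e-02,
       -6.84102437e+01, -1.48171960e+01]), 'joint_velocities': array([-0.01889573, -0.03085798, -0.04136741,  0.01370348, -0.03251133,
       -0.03886913]), 'effort': array([ 4.36150804e-04, -3.90663385e+01,  1.87401921e+01,  4.21971291e+00,
        1.10018224e-02, -1.91658751e-04]), 'tcp_pos': array([0.22158672, 0.58376905, 0.22146484]), 'ee_rot': array([[ 9.34834414e-01, -3.55083314e-01, -6.77265558e-04],
       [-3.55083948e-01, -9.34832182e-01, -2.04501390e-03],
       [ 9.30206740e-05,  2.15223550e-03, -9.99997680e-01]]), 'wrist_force': array([-0.00122784,  0.042988  ,  0.49424848]), 'moment': array([-0.03784423, -0.0575956 , -0.00171104]), 'gripper_width': 1.0016657268098357}
scene 427.9629251190103 427.9629251190103 317.9045033061499 201.88816432911824 [-0.08158887  0.          0.          0.          0.        ] [[ 0.88011166 -0.47468213 -0.00896369]
 [-0.35068488 -0.63724867 -0.68624649]
 [ 0.32003685  0.60711696 -0.72731383]] [-0.50835946  0.23609493  0.83172942]
side 488.45725492353836 488.45725492353836 321.440755900305 194.80236227975055 [-0.13527881  0.          0.          0.          0.        ] [[ 0.92073473 -0.39012427  0.0071135 ]
 [-0.15901364 -0.39181266 -0.90619948]
 [ 0.35631757  0.8332382  -0.42279061]] [-0.53671525  0.1659451   1.13485972]
wrist 293.7317066353491 293.7317066353491 317.3961985084407 197.06050884805606 [-0.05435461  0.          0.          0.          0.        ] [[-0.35438628 -0.93509694  0.00202066]
 [-0.9023652   0.34254664  0.26153174]
 [-0.2452497   0.09085988 -0.96519276]] [ 0.62456112 -0.03219627  0.39101278]
```

View pics/a_scene.png

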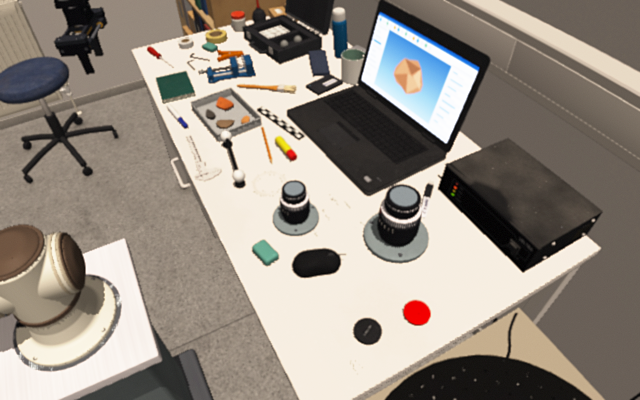

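View pics/a_side.png

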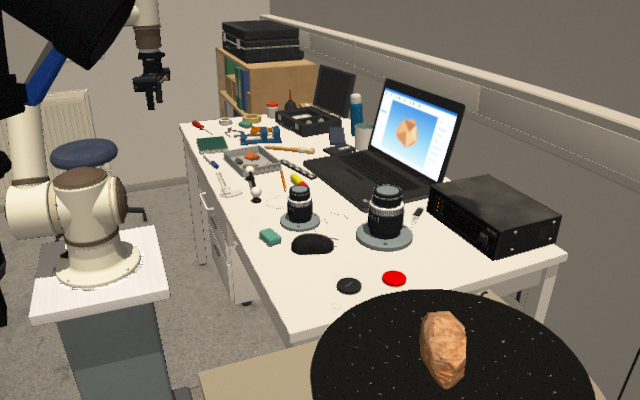

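View pics/a_wrist.png

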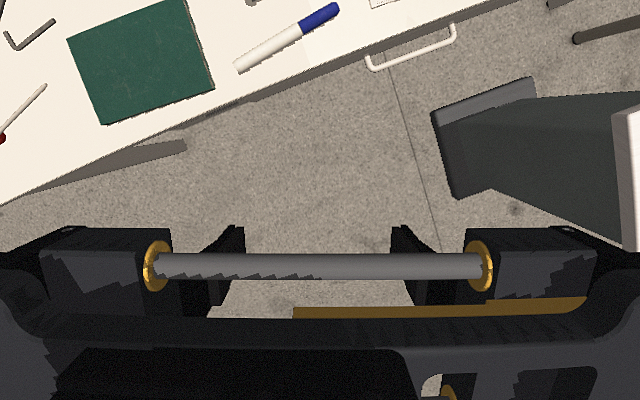

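Lens candidates in the scene view are the small one at (294,203) and the large one at (401,215), so I choose the small one. Cap candidates are the black disc at (367,331) and the red one at (417,312), so I choose the black one. Other dark or round things are the mouse (317,262) and the stones in the tray. I'll check with a close crop.

```bash
cat > h.py <<'E'
import numpy as np, cv2
from station import r
def K(c): return np.array([[c["fx"],0,c["cx"]],[0,c["fy"],c["cy"]],[0,0,1.]])
def ray(c,uv):
    p=cv2.undistortPoints(np.array(uv,float).reshape(-1,1,2),K(c),np.array(c["dist"],float)).reshape(-1,2)
    d=np.c_[p,np.ones(len(p))]@np.array(c["R"]); o=-np.array(c["R"]).T@np.array(c["t"]); return o,d
def plane(c,uv,z):
    o,d=ray(c,uv); return o+d*((z-o[2])/d[:,2])[:,None]
def proj(c,X):
    rv=cv2.Rodrigues(np.array(c["R"],float))[0]
    return cv2.projectPoints(np.array(X,float).reshape(-1,1,3),rv,np.array(c["t"],float),K(c),np.array(c["dist"],float))[0].reshape(-1,2)
def circ(P):
    A=np.c_[2*P[:,:2],np.ones(len(P))]; s=np.linalg.lstsq(A,(P[:,:2]**2).sum(1),rcond=None)[0]
    return s[:2],np.sqrt(s[2]+s[:2]@s[:2])
def yrot(): 
    R=r.sense()["ee_rot"]; return np.degrees(np.arctan2(R[1,0],R[0,0]))
E
python3 - <<'E'
from h import *
a=cv2.imread('pics/a_scene.png');b=cv2.imread('pics/a_side.png')
z=lambda i,x,y,w,h,s:cv2.resize(i[y:y+h,x:x+w],None,fx=s,fy=s,interpolation=cv2.INTER_CUBIC)
top=np.hstack([z(a,260,165,80,80,5),z(b,260,170,80,80,5)])
bot=np.hstack([z(a,340,290,100,50,4),z(b,320,260,100,50,4)])
cv2.imwrite('pics/b.png',np.vstack([top,bot]))
c=r.capture("scene")
for uv,zz in [((294,187),.1),((296,216),.012),((367,331),.01),((265,252),.02),((317,262),.03),((287,148),.02)]: print(uv,plane(c,[uv],zz).round(3))
E
```

```text
(294, 187) [[0.531 0.022 0.1  ]]
(296, 216) [[0.528 0.015 0.012]]
(367, 331) [[ 0.517 -0.308  0.01 ]]
(265, 252) [[ 0.42  -0.052  0.02 ]]
(317, 262) [[ 0.503 -0.135  0.03 ]]
(287, 148) [[0.613 0.241 0.02 ]]
```

View pics/b.png

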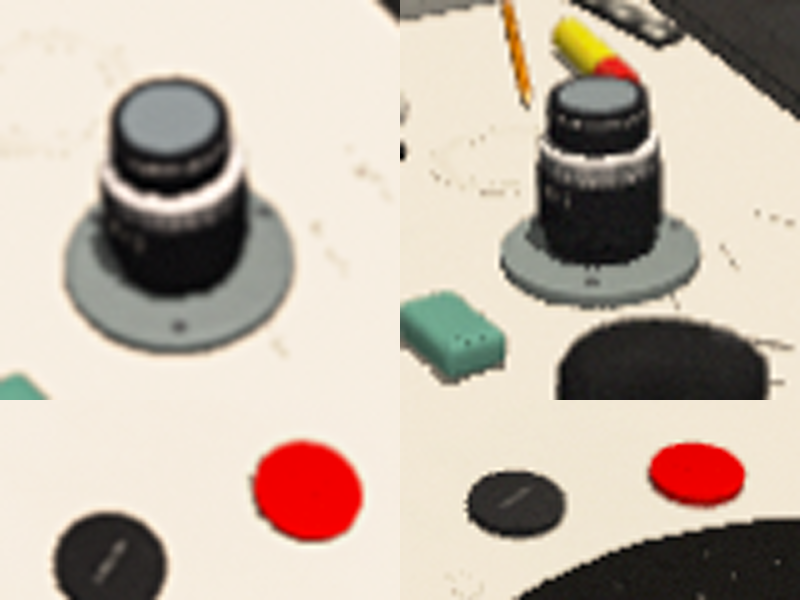

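The crops show the small lens with its silver ring (scene 294,203) and the matte black cap next to the red one. Now I'll measure.

Run:
```python
from h import *
for n in ["scene","side"]:
    c=r.capture(n); im=c["img"]; hsv=cv2.cvtColor(im,cv2.COLOR_BGR2HSV)
    g=im.astype(int).sum(2)
    def at(mask,seed):
        k,l,st,ce=cv2.connectedComponentsWithStats(mask.astype(np.uint8),connectivity=4); i=l[seed[1],seed[0]]
        m=(l==i).astype(np.uint8); cn=max(cv2.findContours(m,0,cv2.CHAIN_APPROX_NONE)[0],key=len); return cn[:,0,:],st[i],m
    sd={"scene":dict(top=(294,187),cap=(360,335),big=(402,195),red=(417,312)),"side":dict(top=(300,188),cap=(345,290),big=(388,190),red=(394,279))}[n]
    gray=(abs(g/3-125)<45)&(hsv[...,2]<175)
    blk=(g<260)
    red=(hsv[...,1]>150)&((hsv[...,0]<10)|(hsv[...,0]>170))
    for k,m,zz in [("top",gray,.1),("cap",blk,.01),("red",red,.01),("big",gray,.14)]:
        cn,st,_=at(m,sd[k]); 
        if k=="cap": cn=cv2.convexHull(cn)[:,0]
        e=cv2.fitEllipse(cn.astype(np.float32)); P=plane(c,cn,zz); ctr,R=circ(P)
        print(n,k,st[:5],np.round(e[0],1),np.round(e[1],1),ctr.round(4),round(R*1000,1), plane(c,[e[0]],zz)[0].round(4))
    # base disc: gray component below
    m=gray; cn,st,_=at(m,{"scene":(296,231),"side":(300,225)}[n]); h=cv2.convexHull(cn)[:,0]; ctr,R=circ(plane(c,h,.012)); print(n,"base",st,ctr.round(4),R)
    gr=(hsv[...,0]>70)&(hsv[...,0]<95)&(hsv[...,1]>80)
    cn,st,_=at(gr,{"scene":(265,252),"side":(270,238)}[n]); print("putty",plane(c,[cn.mean(0)],.015).round(3), plane(c,cn,.0).min(0).round(3),plane(c,cn,.0).max(0).round(3))
```

```text
scene top [284 180  20  16 243] [293.3 187.6] [14.5 19.3] [0.5286 0.0215] 22.0 [0.5285 0.0212 0.1   ]
scene cap [354 319  27  25 549] [367.1 330.9] [25.3 27.5] [ 0.5175 -0.3077] 26.0 [ 0.5173 -0.3081  0.01  ]
scene red [403 300  28  25 521] [416.5 312.3] [23.2 26.7] [ 0.6233 -0.3215] 25.8 [ 0.623  -0.3219  0.01  ]
scene big [390 185  28  22 455] [403.4 195.7] [20.2 27. ] [ 0.6984 -0.1441] 28.1 [ 0.6979 -0.1447  0.14  ]
scene base [273 201  46  35 688] [0.5249 0.0147] 0.055037317870347546
putty [[ 0.42  -0.049  0.015]] [ 0.403 -0.07   0.   ] [ 0.445 -0.004  0.   ]
side top [290 177  18  16 128] [297.1 186.2] [10.3 19.4] [0.5274 0.0448] 32.2 [0.5271 0.0375 0.1   ]
side cap [337 278  24  16 317] [348.5 285.6] [15.9 24.6] [ 0.5149 -0.3105] 28.2 [ 0.5147 -0.3112  0.01  ]
side red [382 271  24  16 294] [393.8 278. ] [14.5 23.4] [ 0.6206 -0.3243] 27.4 [ 0.6203 -0.3248  0.01  ]
side big [376 184  23  11 189] [387.  189.4] [ 9.6 22.2] [ 0.6946 -0.1478] 28.0 [ 0.6943 -0.1484  0.14  ]
side base [280 202  40  30 409] [0.5376 0.0244] 0.07141911136196327
putty [[ 0.419 -0.053  0.015]] [ 0.406 -0.064  0.   ] [0.448 0.014 0.   ]
```

```bash
python3 -m crank '[[-1,[0.36,0.34,0],[0,0,0]],[-1,[0.36,0.34,0],[0,0,0]],[-1,[0.36,0.34,0],[0,0,0]],[-1,[0.36,0.34,0],[0,0,0]],[-1,[0.36,0.34,0],[0,0,0]],[-1,[0.36,0.34,0],[0,0,0]],[-1,[0.36,0.34,0],[0,0,0]],[-1,[0.36,0.34,0],[0,0,0]]]'
```

```text
time_s: 1.1
tcp_pos: [0.3949, 0.226, 0.2229]
ee_rot: [[0.935, -0.354, 0.001], [-0.354, -0.935, 0.001], [0.0, -0.001, -1.0]]
wrist_force: [-0.2, -0.8, -0.4]
gripper_width: 0.998
```

```bash
python3 -m crank '[[-1,[0.36,0.34,0],[0,0,0]],[-1,[0.36,0.34,0],[0,0,0]],[-1,[0.36,0.34,0],[0,0,0]],[-1,[0.36,0.34,0],[0,0,0]],[-1,[0,0,0],[0,0,0]],[-1,[0,0,0],[0,0,0]]]'
python3 - <<'E'
from h import *
c=r.capture("wrist"); cv2.imwrite("pics/c.png",c["img"]); s=r.sense(); print(s["joints"].round(1),s["ee_rot"].round(3),s["wrist_force"],s["moment"])
E
```

```text
time_s: 1.7
tcp_pos: [0.481, 0.0483, 0.2223]
ee_rot: [[0.934, -0.358, -0.0], [-0.358, -0.934, 0.0], [-0.0, 0.0, -1.0]]
wrist_force: [-0.8, -0.2, 1.1]
gripper_width: 1.004
[ 25.2   8.1 -18.8  -0.  -63.1  44. ] [[ 0.935 -0.356 -0.   ]
 [-0.356 -0.935  0.   ]
 [-0.     0.    -1.   ]] [ 1.25877434  0.32454315 -0.52623321] [0.02391541 0.01865356 0.02221638]
```

View pics/c.png

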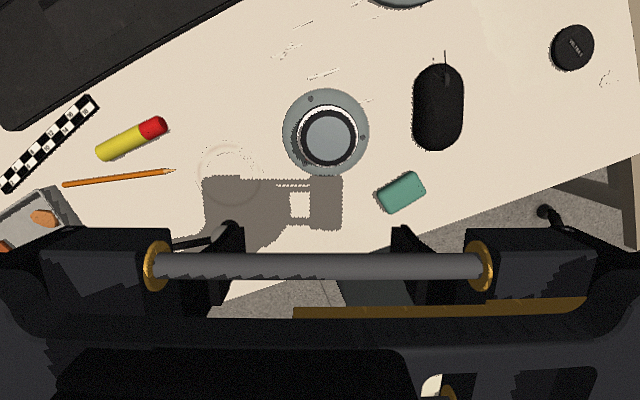

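The wrist view shows the lens from above at (328,137), the mouse at (437,107), the putty at (401,192) and the cap at (572,47).

```bash
cat >> h.py <<'E'
def at(mask,seed):
    k,l,st,ce=cv2.connectedComponentsWithStats(mask.astype(np.uint8),connectivity=4); i=l[seed[1],seed[0]]
    m=(l==i).astype(np.uint8); cn=max(cv2.findContours(m,0,cv2.CHAIN_APPROX_NONE)[0],key=len); return cn[:,0,:],st[i]
E
python3 - <<'E'
from h import *
c=r.capture("wrist"); im=c["img"]; hsv=cv2.cvtColor(im,cv2.COLOR_BGR2HSV); g=im.astype(int).mean(2)
big=cv2.resize(im[80:190,265:395],None,fx=5,fy=5,interpolation=cv2.INTER_CUBIC); cv2.imwrite("pics/d.png",big)
print(im[137,300:365].mean(1).round().astype(int))
light=(g<185); cn,st=at(light,(300,110)); h=cv2.convexHull(cn)[:,0]; ct,R=circ(plane(c,h,.012)); print("base",st,ct,R)
cn,st=at((g>80)&(g<200),(330,138)); 
for z in(.1,.095): print("glass",st,circ(plane(c,cn,z)))
blk=(g<75); cn,st=at(blk,(330,137+25)); print(st)
cn,st=at(g<90,(572,35)); h=cv2.convexHull(cn)[:,0];print("cap",st,circ(plane(c,h,.01)),circ(plane(c,h,.005)))
E
```

```text
[119 156  23  37  36  30  31  99 155 141 141 142 142 142 142 142 141 141
 143 142 143 144 142 144 142 143 143 143 148 144 146 146 149 141 146 144
 145 146 140 143 147 147 147 145 146 152 147 146 150 150 149  86  25  44
  36  34  39 150 242  97 133  75  82  84  82]
base [     0     87    640    313 128820] [0.01760289 0.22061247] 0.6199950498163418
glass [ 307  116   45   44 1556] (array([0.52571855, 0.0208983 ]), np.float64(0.020723607649850158))
glass [ 307  116   45   44 1556] (array([0.52534207, 0.02083195]), np.float64(0.021086694163025353))
[301 109  56  56 867]
cap [ 550   25   45   47 1571] (array([ 0.51825427, -0.3008135 ]), np.float64(0.028419226017978496)) (array([ 0.51786863, -0.30514909]), np.float64(0.02879776430866945))
```

View pics/d.png

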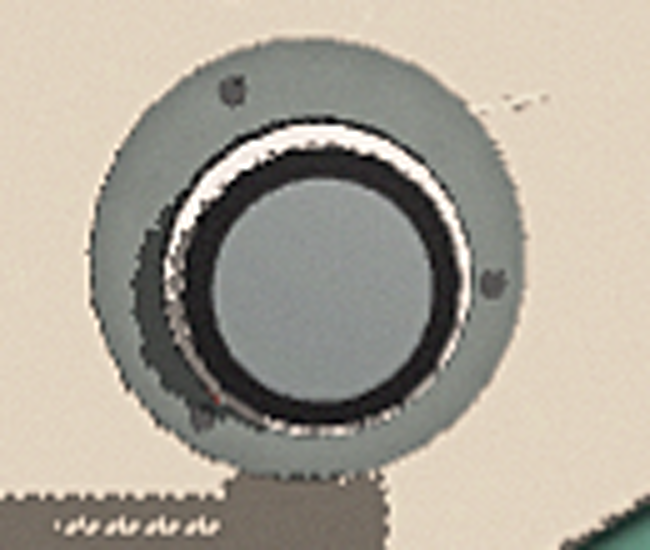

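Run:
```python
from h import *
for n,p,bx in [("wrist",(328,137),(275,80,380,178)),("scene",(295,216),(268,178,324,238)),("side",(300,210),(275,165,325,235))]:
    c=r.capture(n) if n=="wrist" else r.capture(n); im=c["img"].astype(int); m=((im[...,2]-im[...,0])<12)
    m2=np.zeros_like(m); x0,y0,x1,y1=bx; m2[y0:y1,x0:x1]=m[y0:y1,x0:x1]
    m2=cv2.morphologyEx(m2.astype(np.uint8),cv2.MORPH_OPEN,np.ones((3,3)))
    cn=max(cv2.findContours(m2,0,cv2.CHAIN_APPROX_NONE)[0],key=len)[:,0]; h=cv2.convexHull(cn)[:,0]
    P=plane(c,cn,.012); ct=np.array([.526,.018])
    for _ in range(12):
        d=np.linalg.norm(P[:,:2]-ct,axis=1); k=abs(d-.055)<.003; ct,R=circ(P[k])
    print(n,ct.round(4),R.round(4),k.sum(),len(cn))
```

```text
wrist [0.5262 0.0213] 0.0533 249 249
scene [0.5255 0.0139] 0.0528 54 114
side [0.5256 0.0171] 0.0547 13 115
```

Run:
```python
from h import *
c=r.capture("wrist"); s=r.sense(); R=s["ee_rot"]; p=s["tcp_pos"]
for x in(-.0095,.0095):
  for z in(-.02,-.01,0,.01):
    print(x,z,[proj(c,p+R@[x,y,z])[0].round(0).tolist() for y in(-.0585,-.0435,.0435,.0585)])
cv2.imwrite("pics/e.png",cv2.resize(c["img"][205:325,190:460],None,fx=2.9,fy=2.9,interpolation=cv2.INTER_CUBIC)*1)
```

```text
-0.0095 -0.02 [[212.0, 270.0], [239.0, 271.0], [398.0, 271.0], [425.0, 270.0]]
-0.0095 -0.01 [[217.0, 262.0], [243.0, 262.0], [394.0, 262.0], [419.0, 262.0]]
-0.0095 0 [[223.0, 254.0], [247.0, 254.0], [390.0, 254.0], [414.0, 254.0]]
-0.0095 0.01 [[228.0, 247.0], [251.0, 247.0], [386.0, 247.0], [409.0, 247.0]]
0.0095 -0.02 [[208.0, 238.0], [236.0, 238.0], [401.0, 238.0], [429.0, 238.0]]
0.0095 -0.01 [[214.0, 231.0], [241.0, 231.0], [396.0, 231.0], [423.0, 231.0]]
0.0095 0 [[220.0, 225.0], [245.0, 225.0], [392.0, 225.0], [417.0, 225.0]]
0.0095 0.01 [[225.0, 219.0], [249.0, 219.0], [388.0, 219.0], [412.0, 219.0]]
```

View pics/e.png

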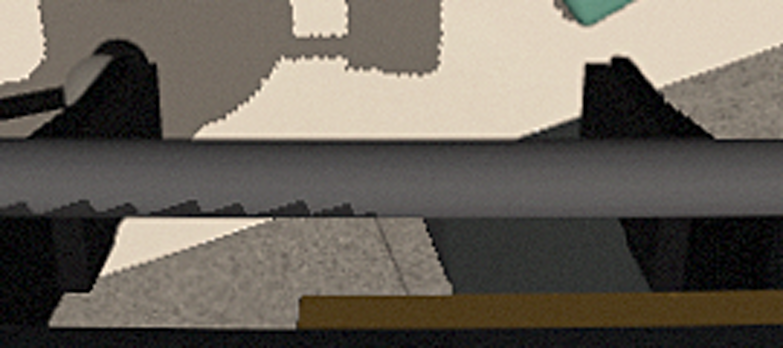

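```bash
python3 -m crank '[[-1,[0.26,0.05,0],[0,0,0]],[-1,[0.26,0.05,0],[0,0,0]],[-1,[0,0,0.3],[0,0,0]],[-1,[0,0,0.3],[0,0,0]],[-1,[0,0,0.3],[0,0,0]],[-1,[0,0,0],[0,0,0]],[-1,[0,0,0],[0,0,0]]]'
cat >> h.py <<'E'
def to(x,y,z=None):
    s=r.sense(); R=s["ee_rot"]; p=s["tcp_pos"]; d=R.T@(np.array([x,y,p[2] if z is None else z])-p)
    print("t",round(s["time_s"],2),"tcp",p.round(4),"yaw",round(yrot(),1),"q6",s["joints"][5].round(1),"shift/100mm",(d*10).round(3),"F",s["wrist_force"].round(2),"M",s["moment"].round(3),"w",round(s["gripper_width"],3))
E
python3 - <<'E'
from h import *
to(.526,.021); c=r.capture("wrist"); s=r.sense(); R=s["ee_rot"];p=s["tcp_pos"]; im=c["img"]
for q in proj(c,[[.526+.027*np.cos(a),.021+.027*np.sin(a),.1] for a in np.linspace(0,6.28,40)]): cv2.circle(im,(int(round(q[0])),int(round(q[1]))),0,(0,0,255),-1)
cv2.imwrite("pics/f.png",im)
c=r.capture("side"); cv2.imwrite("pics/f2.png",cv2.resize(c["img"][120:240,220:380],None,fx=5,fy=5))
E
```

```text
time_s: 2.7
tcp_pos: [0.5263, 0.0224, 0.1331]
ee_rot: [[0.936, -0.353, 0.0], [-0.353, -0.936, -0.001], [0.0, 0.001, -1.0]]
wrist_force: [0.4, -0.0, 0.7]
gripper_width: 0.995
t 2.7 tcp [0.5263 0.0224 0.1331] yaw -20.7 q6 49.2 shift/100mm [0.002 0.014 0.   ] F [ 0.43 -0.04  0.7 ] M [ 0.022 -0.057  0.024] w 0.995
```

View pics/f.png

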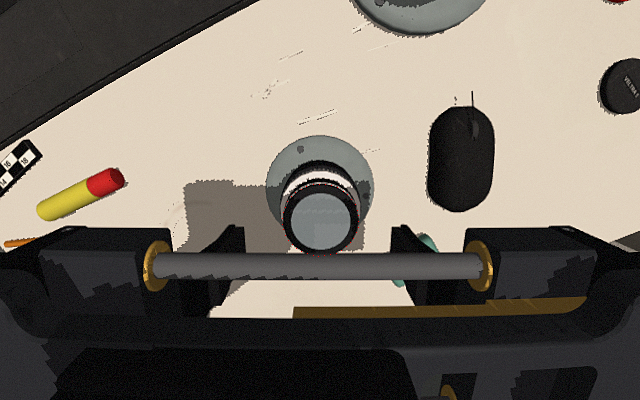

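View pics/f2.png

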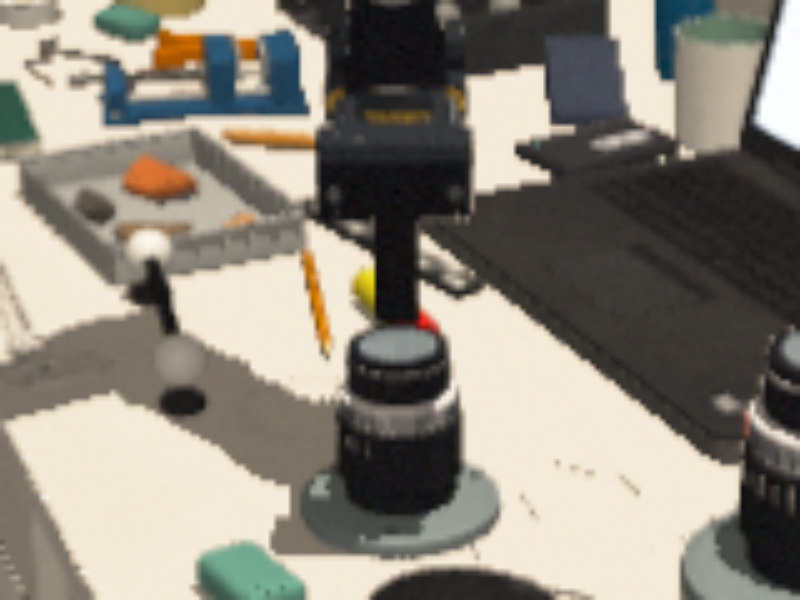

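The projected rim matches the lens and the fingers straddle it. Descending to TCP z = 0.066.

```bash
python3 -m crank '[[-1,[0,0.014,0.2],[0,0,0]],[-1,[0,0,0.2],[0,0,0]],[-1,[0,0,0.2],[0,0,0]],[-1,[0,0,0.07],[0,0,0]],[-1,[0,0,0],[0,0,0]],[-1,[0,0,0],[0,0,0]]]'
python3 - <<'E'
from h import *
to(.526,.021,.066); c=r.capture("wrist"); cv2.imwrite("pics/g.png",c["img"])
p=r.sense()["tcp_pos"];R=r.sense()["ee_rot"]
c=r.capture("side"); cv2.imwrite("pics/g2.png",cv2.resize(c["img"][140:240,240:360],None,fx=6,fy=6))
E
```

```text
time_s: 3.4
tcp_pos: [0.5266, 0.0208, 0.067]
ee_rot: [[0.935, -0.354, 0.003], [-0.354, -0.935, 0.001], [0.002, -0.001, -1.0]]
wrist_force: [0.2, -0.4, -0.4]
gripper_width: 1.002
t 3.4 tcp [0.5266 0.0208 0.067 ] yaw -20.8 q6 49.3 shift/100mm [-0.006  0.     0.01 ] F [ 0.15 -0.39 -0.42] M [-0.016 -0.029 -0.024] w 1.002
```

View pics/g.png

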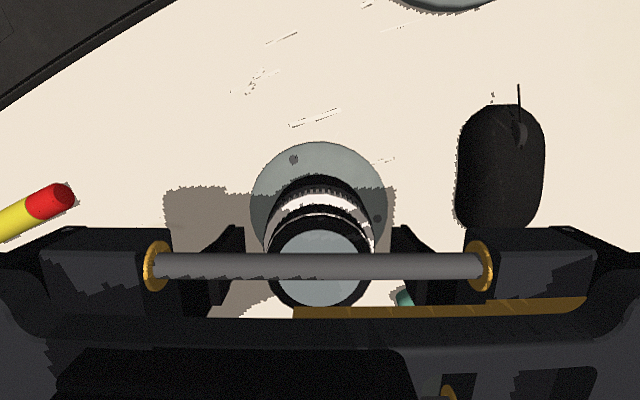

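View pics/g2.png

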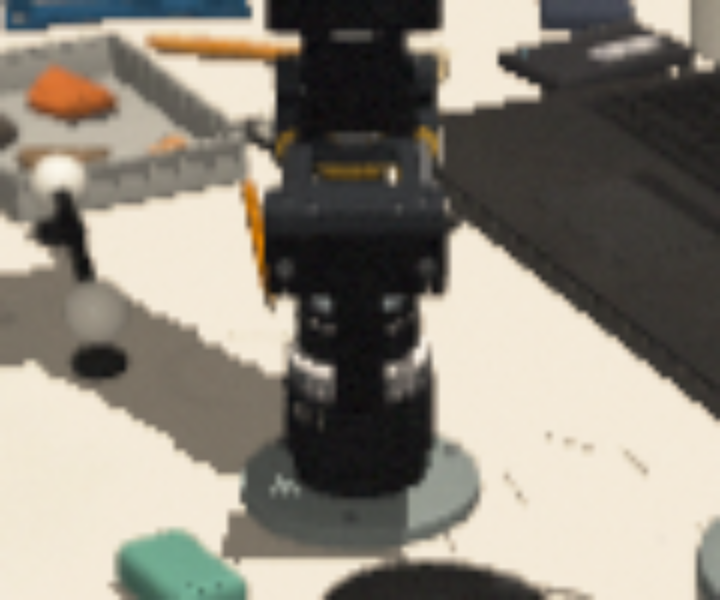

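```bash
python3 -m crank '[[-0.3,[-0.005,0,0.01],[0,0,0]],[-0.3,[0,0,0],[0,0,0]],[-0.3,[0,0,0],[0,0,0]],[-0.3,[0,0,0],[0,0,0]],[-0.3,[0,0,0],[0,0,0]],[-0.3,[0,0,0],[0,0,0]]]'
python3 - <<'E'
from h import *
for i in range(3): to(.526,.021,.066); r.capture("side")
c=r.capture("wrist"); cv2.imwrite("pics/i.png",c["img"])
E
```

```text
time_s: 4.1
tcp_pos: [0.525, 0.0207, 0.0646]
ee_rot: [[0.935, -0.355, 0.0], [-0.355, -0.935, 0.0], [0.0, -0.0, -1.0]]
wrist_force: [-0.5, 0.4, 0.7]
gripper_width: 0.724
t 4.1 tcp [0.525  0.0207 0.0646] yaw -20.8 q6 49.3 shift/100mm [ 0.008 -0.007 -0.014] F [-0.51  0.39  0.67] M [0.063 0.064 0.011] w 0.724
t 4.15 tcp [0.5251 0.0207 0.0647] yaw -20.8 q6 49.3 shift/100mm [ 0.007 -0.007 -0.013] F [0.42 0.01 1.84] M [ 0.088  0.111 -0.033] w 0.727
t 4.2 tcp [0.5251 0.0207 0.0647] yaw -20.8 q6 49.3 shift/100mm [ 0.007 -0.006 -0.013] F [-1.34  0.6   1.66] M [ 0.117  0.088 -0.019] w 0.728
```

View pics/i.png

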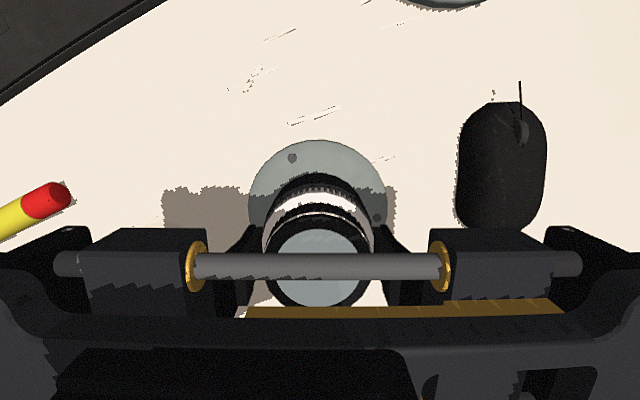

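Gripped at 63 mm opening with balanced forces. Now turning.

```bash
python3 -m crank '[[-0.3,[0,0,0],[0,0,0.09]],[-0.3,[0,0,0],[0,0,0.09]],[-0.3,[0,0,0],[0,0,0.09]],[-0.3,[0,0,0],[0,0,0]]]'
python3 - <<'E'
from h import *
for i in range(3): to(.526,.021,.066); r.capture("scene")
E
```

```text
time_s: 4.7
tcp_pos: [0.5252, 0.0208, 0.0646]
ee_rot: [[0.839, -0.544, 0.0], [-0.544, -0.839, 0.0], [0.0, -0.001, -1.0]]
wrist_force: [-0.4, 0.8, 1.6]
gripper_width: 0.726
t 4.7 tcp [0.5252 0.0208 0.0646] yaw -32.9 q6 37.1 shift/100mm [ 0.006 -0.006 -0.014] F [-0.36  0.8   1.56] M [ 0.302  0.105 -0.075] w 0.726
t 4.75 tcp [0.5252 0.0208 0.0646] yaw -32.9 q6 37.2 shift/100mm [ 0.006 -0.006 -0.014] F [-0.06  1.36  1.48] M [ 0.425  0.066 -0.089] w 0.72
t 4.8 tcp [0.5252 0.0208 0.0646] yaw -32.9 q6 37.2 shift/100mm [ 0.006 -0.006 -0.014] F [-0.82  1.35  1.91] M [ 0.411  0.022 -0.024] w 0.725
```

```bash
python3 -m crank '[[-0.3,[0,0,0],[0,0,0.09]],[-0.3,[0,0,0],[0,0,0.09]],[-0.3,[0,0,0],[0,0,0.09]],[-0.3,[0,0,0],[0,0,0.05]]]'
python3 - <<'E'
from h import *
for i in range(3): to(.526,.021,.066); r.capture("scene")
c=r.capture("wrist"); cv2.imwrite("pics/j.png",c["img"])
E
```

```text
time_s: 5.25
tcp_pos: [0.5253, 0.021, 0.0647]
ee_rot: [[0.677, -0.736, 0.001], [-0.736, -0.677, 0.0], [0.0, -0.001, -1.0]]
wrist_force: [-0.8, 2.0, 0.9]
gripper_width: 0.724
t 5.25 tcp [0.5253 0.021  0.0647] yaw -47.4 q6 22.7 shift/100mm [ 0.004 -0.005 -0.013] F [-0.85  1.99  0.89] M [0.744 0.054 0.079] w 0.724
t 5.3 tcp [0.5254 0.021  0.0647] yaw -47.4 q6 22.6 shift/100mm [ 0.004 -0.005 -0.013] F [-0.21  1.24  0.95] M [ 0.704  0.028 -0.099] w 0.724
t 5.35 tcp [0.5253 0.021  0.0646] yaw -47.3 q6 22.7 shift/100mm [ 0.004 -0.005 -0.014] F [0.44 2.72 1.78] M [ 0.742  0.005 -0.147] w 0.723
```

View pics/j.png

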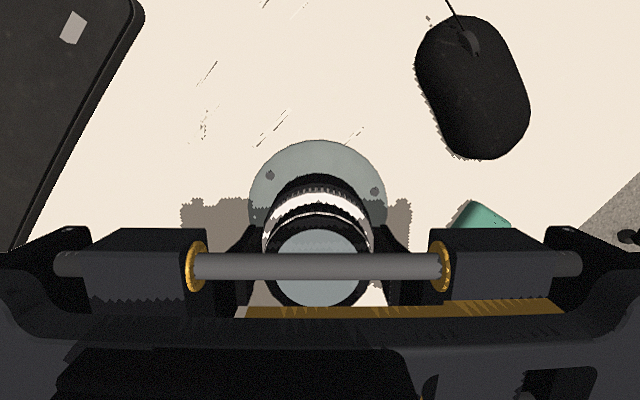

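```bash
cat > m.py <<'E'
from h import *
L=[]
for i in range(5):
    s=r.sense(); L.append(np.r_[s["moment"],s["wrist_force"],s["effort"][5],s["joints"][5]]); r.capture("side")
L=np.array(L); s=r.sense(); print("t",round(s["time_s"],2),"yaw",round(yrot(),2),"Mz",L[:,2].round(2),"mean",L[:,2].mean().round(3),"eff6",L[:,6].mean().round(3),"F",L[:,3:6].mean(0).round(1),"q6",L[-1,7].round(2),"w",round(s["gripper_width"],3))
E
python3 m.py
python3 -m crank '[[-0.3,[0,0,0],[0,0,0.045]],[-0.3,[0,0,0],[0,0,0]]]' >/dev/null; python3 m.py
```

```text
t 5.7 yaw -47.3 Mz [-0.09 -0.05 -0.06 -0.04  0.03] mean -0.041 eff6 0.029 F [0.3 3.2 0.9] q6 22.74 w 0.723
t 6.15 yaw -49.33 Mz [-0.01 -0.08 -0.04 -0.01 -0.02] mean -0.032 eff6 0.051 F [0.7 3.7 0.9] q6 20.71 w 0.725
```

```bash
python3 -m crank '[[-0.3,[0,0,0],[0,0,0.045]],[-0.3,[0,0,0],[0,0,0]]]' >/dev/null; python3 m.py
```

```text
t 6.6 yaw -51.34 Mz [-0.11 -0.16 -0.12 -0.07 -0.05] mean -0.1 eff6 0.068 F [1.5 5.  0.5] q6 18.7 w 0.724
```

```bash
python3 -m crank '[[-0.3,[0,0,0],[0,0,0.045]],[-0.3,[0,0,0],[0,0,0]]]' >/dev/null; python3 m.py
```

```text
t 7.05 yaw -53.37 Mz [-0.05 -0.11 -0.11 -0.02 -0.07] mean -0.071 eff6 0.074 F [1.3 5.  1. ] q6 16.67 w 0.727
```

```bash
python3 -m crank '[[-0.3,[0,0,0],[0,0,0.045]],[-0.3,[0,0,0],[0,0,0]]]' >/dev/null; python3 m.py
```

```text
t 7.5 yaw -55.39 Mz [-0.1  -0.11 -0.04 -0.09 -0.06] mean -0.081 eff6 0.074 F [1.2 5.  0.8] q6 14.65 w 0.72
```

```bash
python3 -m crank '[[-0.3,[0,0,0],[0,0,0.045]],[-0.3,[0,0,0],[0,0,0]]]' >/dev/null; python3 m.py
```

```text
t 7.95 yaw -57.42 Mz [-0.11 -0.05 -0.09 -0.05 -0.11] mean -0.083 eff6 0.074 F [1.2 5.  0.7] q6 12.63 w 0.724
```

```bash
python3 -m crank '[[-0.3,[0,0,0],[0,0,0.045]],[-0.3,[0,0,0],[0,0,0]]]' >/dev/null; python3 m.py
```

```text
t 8.4 yaw -59.44 Mz [-0.02 -0.07 -0.1  -0.06 -0.14] mean -0.08 eff6 0.074 F [1.1 5.1 0.8] q6 10.6 w 0.726
```

```bash
python3 -m crank '[[-0.3,[0,0,0],[0,0,0.045]],[-0.3,[0,0,0],[0,0,0]]]' >/dev/null; python3 m.py
```

```text
t 8.85 yaw -61.4 Mz [0.16 0.15 0.13 0.14 0.14] mean 0.142 eff6 -0.152 F [1.5 5.3 0.3] q6 8.62 w 0.725
```

```bash
python3 -m crank '[[-0.3,[0,0,0],[0,0,0.022]],[-0.3,[0,0,0],[0,0,0]]]' >/dev/null; python3 m.py
```

```text
t 9.3 yaw -62.34 Mz [0.33 0.34 0.29 0.36 0.31] mean 0.325 eff6 -0.343 F [1.4 5.3 0.5] q6 7.67 w 0.73
```

```bash
python3 -m crank '[[-0.3,[0,0,0],[0,0,0.022]],[-0.3,[0,0,0],[0,0,0]]]' >/dev/null; python3 m.py
```

```text
t 9.75 yaw -63.32 Mz [0.37 0.34 0.42 0.35 0.42] mean 0.381 eff6 -0.392 F [1.2 5.4 0.2] q6 6.69 w 0.726
```

The stop has started to give: torque has plateaued about 0.46 N m above baseline. About 2.5° more.

```bash
python3 -m crank '[[-0.3,[0,0,0],[0,0,0.022]],[-0.3,[0,0,0],[0,0,0]]]' >/dev/null; python3 m.py
```

```text
t 10.2 yaw -64.29 Mz [0.47 0.43 0.39 0.41 0.4 ] mean 0.419 eff6 -0.434 F [0.9 5.3 0.2] q6 5.7 w 0.722
```

```bash
python3 -m crank '[[-0.3,[0,0,0],[0,0,0.022]],[-0.3,[0,0,0],[0,0,0]]]' >/dev/null; python3 m.py
```

```text
t 10.65 yaw -65.27 Mz [0.43 0.46 0.48 0.44 0.47] mean 0.456 eff6 -0.475 F [1.4 5.4 0.3] q6 4.72 w 0.726
```

```bash
python3 -m crank '[[-0.3,[0,0,0],[0,0,0.022]],[-0.3,[0,0,0],[0,0,0]]]' >/dev/null; python3 m.py
```

```text
t 11.1 yaw -66.24 Mz [0.56 0.52 0.47 0.53 0.49] mean 0.515 eff6 -0.517 F [1.7 5.2 0.1] q6 3.74 w 0.726
```

```bash
python3 -m crank '[[-1,[0,0,0],[0,0,0]],[-1,[0,0,0],[0,0,0]],[-1,[0,0,0],[0,0,0]],[-1,[0,0,0],[0,0,0]],[-1,[0,0,0],[0,0,0]]]'; python3 m.py
python3 - <<'E'
from h import *
to(.526,.021,.066)
E
```

```text
time_s: 11.6
tcp_pos: [0.5245, 0.0202, 0.0644]
ee_rot: [[0.399, -0.917, -0.001], [-0.917, -0.399, -0.001], [0.0, 0.001, -1.0]]
wrist_force: [0.4, 0.2, 0.8]
gripper_width: 0.991
t 11.85 yaw -66.47 Mz [-0.01  0.    0.04  0.04 -0.02] mean 0.011 eff6 0.0 F [-0.2 -0.2  0.2] q6 3.58 w 1.0
t 11.85 tcp [0.5249 0.0206 0.0645] yaw -66.5 q6 3.6 shift/100mm [ 0.    -0.012 -0.015] F [-0.15  0.18 -0.01] M [ 0.006 -0.04  -0.008] w 1.0
```

Released; the torque returned to zero, with an estimated stop displacement of about 0.06 rad. Lifting to look.

```bash
python3 -m crank '[[-1,[0,0.01,-0.2],[0,0,0]],[-1,[0,0,-0.35],[0,0,0]],[-1,[0,0,-0.45],[0,0,0]],[-1,[0,0,-0.45],[0,0,0]],[-1,[-0.3,0,-0.1],[0,0,0]],[-1,[-0.3,0,0],[0,0,0]],[-1,[0,0,0],[0,0,0]],[-1,[0,0,0],[0,0,0]]]'
python3 - <<'E'
from h import *
to(.526,.021); c=r.capture("wrist"); im=c["img"]; 
q=proj(c,[[.526,.021,.1]])[0].astype(int); print(q)
x0,y0=q-[65,50]; cv2.imwrite("pics/k.png",cv2.resize(im[y0:y0+110,x0:x0+130],None,fx=5,fy=5,interpolation=cv2.INTER_CUBIC))
g=im.astype(int).mean(2)
cn,st=at((g>80)&(g<200),tuple(q)); print("glass",st,circ(plane(c,cn,.1)))
m=((im[...,2].astype(int)-im[...,0])<12); m2=np.zeros(m.shape,np.uint8); m2[q[1]-60:q[1]+60,q[0]-60:q[0]+60]=m[q[1]-60:q[1]+60,q[0]-60:q[0]+60]
m2=cv2.morphologyEx(m2,cv2.MORPH_OPEN,np.ones((3,3))); cn=max(cv2.findContours(m2,0,cv2.CHAIN_APPROX_NONE)[0],key=len)[:,0]; P=plane(c,cn,.012);ct=np.array([.526,.021])
for _ in range(12):
    d=np.linalg.norm(P[:,:2]-ct,axis=1); k=abs(d-.055)<.003; ct,R=circ(P[k])
print("base",ct,R,k.sum(),len(cn))
red=(im[...,2].astype(int)-im[...,1]>30)&(im[...,2].astype(int)-im[...,0]>30); red[:, :q[0]-50]=0; red[:,q[0]+50:]=0
ys,xs=np.nonzero(red); 
if len(xs): X=plane(c,[(xs.mean(),ys.mean())],.068)[0]; print("mark",xs.mean(),ys.mean(),len(xs),X,np.degrees(np.arctan2(X[1]-.021,X[0]-.526)))
# old mark
c0=dict(c); R0=np.array([[-0.35438628,-0.93509694,0.00202066],[-0.9023652,0.34254664,0.26153174],[-0.2452497,0.09085988,-0.96519276]]); o=np.array([.481+.066,.0483-.0245,.2223+.163]); c0["R"]=R0;c0["t"]=-R0@o
X=plane(c0,[(308,160)],.07)[0]; print("old mark",X,np.degrees(np.arctan2(X[1]-.021,X[0]-.526)))
E
```

```text
time_s: 12.65
tcp_pos: [0.4998, 0.0755, 0.2197]
ee_rot: [[0.401, -0.916, 0.0], [-0.916, -0.401, -0.0], [0.0, -0.0, -1.0]]
wrist_force: [0.7, 0.5, -0.3]
gripper_width: 1.001
t 12.65 tcp [0.4998 0.0755 0.2197] yaw -66.4 q6 -3.4 shift/100mm [ 0.605 -0.021  0.   ] F [ 0.74  0.52 -0.33] M [ 0.12  -0.029  0.02 ] w 1.001
[315 128]
glass [ 293  106   45   46 1627] (array([0.5258135 , 0.02113464]), np.float64(0.020782782205852314))
base [0.52592372 0.02092092] 0.05313712596757228 249 249
mark 322.0 229.0 6 [0.47390332 0.12157194 0.068     ] 117.38434366872862
old mark [0.50911639 0.04829063 0.07      ] 121.74339790162063
```

View pics/k.png

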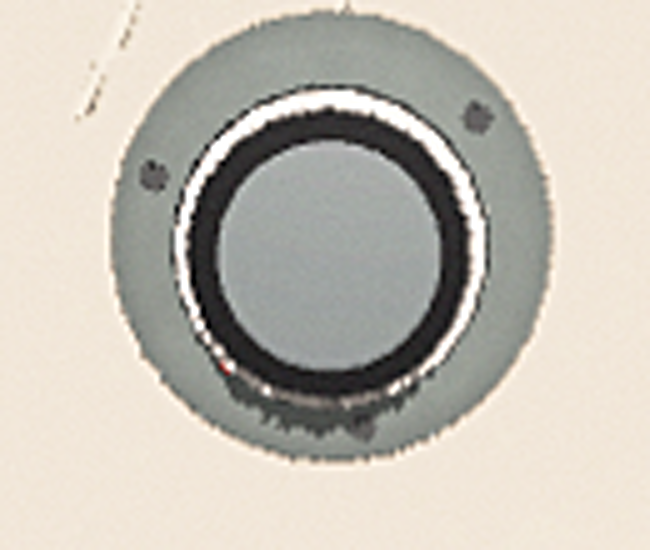

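The mark at about (295,151) went round with the ring by roughly the tool's 45°. Lens centre is (0.5258, 0.0210), with base and glass agreeing. Now to the cap.

```bash
python3 -m crank '[[-1,[0.42,0.195,0],[0,0,0]],[-1,[0.42,0.195,0],[0,0,0]],[-1,[0.42,0.195,0],[0,0,0]],[-1,[0.42,0.195,0],[0,0,0]],[-1,[0.42,0.195,0],[0,0,0]],[-1,[0.42,0.195,0],[0,0,0]],[-1,[0.42,0.195,0],[0,0,0]],[-1,[0,0,0],[0,0,0]]]'; python3 -m crank '[[-1,[0,0,0],[0,0,0]]]' >/dev/null
python3 - <<'E'
from h import *
c=r.capture("wrist"); im=c["img"]; g=im.astype(int).mean(2); cv2.imwrite("pics/l.png",im)
q=proj(c,[[.517,-.306,.01]])[0].astype(int); print(q)
m=np.zeros(g.shape,bool); m[q[1]-45:q[1]+45,q[0]-45:q[0]+45]=(g<110)[q[1]-45:q[1]+45,q[0]-45:q[0]+45]
m=cv2.morphologyEx(m.astype(np.uint8),cv2.MORPH_CLOSE,np.ones((7,7)))
cn,st=at(m,tuple(q)); h=cv2.convexHull(cn)[:,0]
for z in(.01,.005,0): print("cap",st,circ(plane(c,h,z)))
to(.517,-.306)
E
```

```text
time_s: 13.5
tcp_pos: [0.4913, -0.2542, 0.2184]
ee_rot: [[0.392, -0.92, -0.002], [-0.92, -0.392, -0.001], [-0.0, 0.002, -1.0]]
wrist_force: [0.2, -0.7, -0.4]
gripper_width: 0.994
[316 125]
cap [ 294  104   43   46 1522] (array([ 0.51750507, -0.30438152]), np.float64(0.02677646610301874))
cap [ 294  104   43   46 1522] (array([ 0.51747492, -0.30423071]), np.float64(0.0271368699085636))
cap [ 294  104   43   46 1522] (array([ 0.51744478, -0.30407989]), np.float64(0.027497273714098727))
t 13.65 tcp [ 0.4918 -0.2495  0.2188] yaw -66.6 q6 33.5 shift/100mm [ 0.618 -0.007 -0.001] F [-0.45  0.63 -0.52] M [ 0.05  -0.026  0.033] w 1.003
```

View pics/l.png

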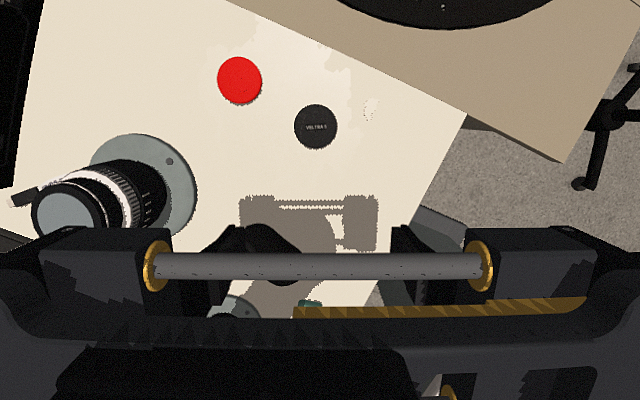

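The black cap is at (316,126), i.e. (0.5175, −0.304), with the red one well clear of the jaws. Moving over it and down.

```bash
python3 -m crank '[[-1,[0.3,-0.01,0.2],[0,0,0]],[-1,[0.3,-0.01,0.3],[0,0,0]],[-1,[0,0,0.45],[0,0,0]],[-1,[0,0,0.45],[0,0,0]],[-1,[0,0,0.45],[0,0,0]],[-1,[0,0,0],[0,0,0]],[-1,[0,0,0],[0,0,0]]]'
python3 - <<'E'
from h import *
to(.5175,-.3043,.004); c=r.capture("wrist"); im=c["img"]
for q in proj(c,[[.5175+.027*np.cos(a),-.3043+.027*np.sin(a),.01] for a in np.linspace(0,6.28,40)]): cv2.circle(im,(int(round(q[0])),int(round(q[1]))),0,(0,0,255),-1)
cv2.imwrite("pics/n.png",im); to(.5175,-.3043,.004)
E
```

```text
time_s: 14.35
tcp_pos: [0.5188, -0.3024, 0.035]
ee_rot: [[0.402, -0.916, -0.001], [-0.916, -0.402, -0.001], [0.0, 0.001, -1.0]]
wrist_force: [1.3, 0.1, 0.9]
gripper_width: 0.999
t 14.35 tcp [ 0.5188 -0.3024  0.035 ] yaw -66.3 q6 38.4 shift/100mm [0.012 0.019 0.31 ] F [1.35 0.11 0.9 ] M [ 0.032 -0.095  0.016] w 0.999
t 14.4 tcp [ 0.5201 -0.303   0.0367] yaw -66.3 q6 38.4 shift/100mm [0.001 0.03  0.327] F [ 0.36 -0.44  1.19] M [-0.008 -0.062 -0.031] w 1.0
```

View pics/n.png

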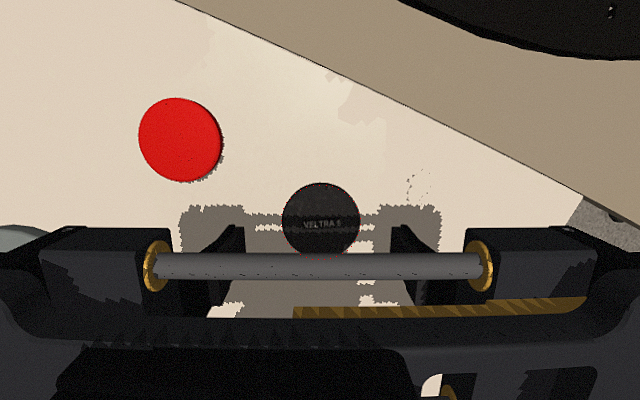

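```bash
python3 -m crank '[[-1,[0.005,0.025,0.15],[0,0,0]],[-1,[0,0,0.12],[0,0,0]],[-1,[0,0,0.045],[0,0,0]],[-1,[0,0,0],[0,0,0]],[-1,[0,0,0],[0,0,0]]]'
python3 - <<'E'
from h import *
for i in range(3): to(.5175,-.3043,.004); r.capture("side")
E
```

```text
time_s: 14.9
tcp_pos: [0.5167, -0.3047, 0.0039]
ee_rot: [[0.4, -0.917, 0.001], [-0.917, -0.4, -0.001], [0.001, -0.001, -1.0]]
wrist_force: [-0.1, -0.0, 0.4]
gripper_width: 1.001
t 14.9 tcp [ 0.5167 -0.3047  0.0039] yaw -66.4 q6 38.6 shift/100mm [-0.    -0.008 -0.001] F [-0.06 -0.05  0.39] M [ 0.039 -0.072 -0.007] w 1.001
t 14.95 tcp [ 0.5167 -0.3047  0.0039] yaw -66.4 q6 38.6 shift/100mm [-0.    -0.009 -0.001] F [0.33 1.04 0.06] M [0.101 0.011 0.052] w 0.998
t 15.0 tcp [ 0.5166 -0.3047  0.0038] yaw -66.4 q6 38.6 shift/100mm [ 0.    -0.009 -0.002] F [-1.15 -0.1  -0.31] M [ 0.041 -0.012  0.021] w 1.001
```

```bash
python3 -m crank '[[1,[0,0,0],[0,0,0]],[1,[0,0,0],[0,0,0]],[1,[0,0,0],[0,0,0]],[1,[0,0,0],[0,0,0]],[1,[0,0,0],[0,0,0]],[1,[0,0,0],[0,0,0]],[1,[0,0,0],[0,0,0]],[1,[0,0,0],[0,0,0]]]'; python3 m.py; python3 -m crank '[[-1,[0,0,0],[0,0,0]],[-1,[0,0,0],[0,0,0]],[-1,[0,0,0],[0,0,0]],[-1,[0,0,0],[0,0,0]],[-1,[0,0,0],[0,0,0]]]'
```

```text
time_s: 15.85
tcp_pos: [0.516, -0.3045, 0.003]
ee_rot: [[0.399, -0.917, -0.0], [-0.917, -0.399, 0.0], [-0.0, 0.0, -1.0]]
wrist_force: [-0.5, -0.3, 0.7]
gripper_width: 0.582
t 16.1 yaw -66.46 Mz [-0.02 -0.05 -0.02 -0.08 -0.03] mean -0.042 eff6 0.0 F [ 0.2 -0.1  0. ] q6 38.61 w 0.581
time_s: 16.6
tcp_pos: [0.5161, -0.3045, 0.0031]
ee_rot: [[0.399, -0.917, 0.0], [-0.917, -0.399, -0.0], [0.0, -0.0, -1.0]]
wrist_force: [0.6, 0.1, -0.4]
gripper_width: 0.938
```

```bash
python3 -m crank '[[-1,[0,0,0],[0,0,0.19]],[-1,[0,0,0],[0,0,0.19]],[-1,[0,0,0],[0,0,0.19]],[-1,[0,0,0],[0,0,0.19]],[-1,[0,0,0],[0,0,0.19]],[-1,[0,0,0],[0,0,0.19]],[-1,[0,0,0],[0,0,0.19]],[-1,[0,0,0],[0,0,0.19]]]'; python3 -m crank '[[-1,[0,0,0],[0,0,0.19]],[-1,[0,0,0],[0,0,0.19]],[-1,[0,0,0],[0,0,0.1]],[-1,[0,0,0],[0,0,0]]]'
python3 - <<'E'
from h import *
to(.517,-.3045,.004)
c=r.capture("side"); cv2.imwrite("pics/o.png",cv2.resize(c["img"][200:320,270:430],None,fx=5,fy=5))
E
```

```text
time_s: 17.4
tcp_pos: [0.5161, -0.3045, 0.0031]
ee_rot: [[-0.71, -0.704, 0.0], [-0.704, 0.71, -0.0], [-0.0, -0.0, -1.0]]
wrist_force: [-0.6, 0.0, 0.3]
gripper_width: 0.997
time_s: 17.8
tcp_pos: [0.5161, -0.3045, 0.0031]
ee_rot: [[-0.917, -0.4, 0.0], [-0.4, 0.917, -0.0], [-0.0, -0.0, -1.0]]
wrist_force: [0.4, -1.0, 0.2]
gripper_width: 0.998
t 17.8 tcp [ 0.5161 -0.3045  0.0031] yaw -156.4 q6 -51.4 shift/100mm [-0.009 -0.004 -0.009] F [ 0.43 -1.02  0.16] M [ 0.081 -0.147  0.016] w 0.998
```

View pics/o.png

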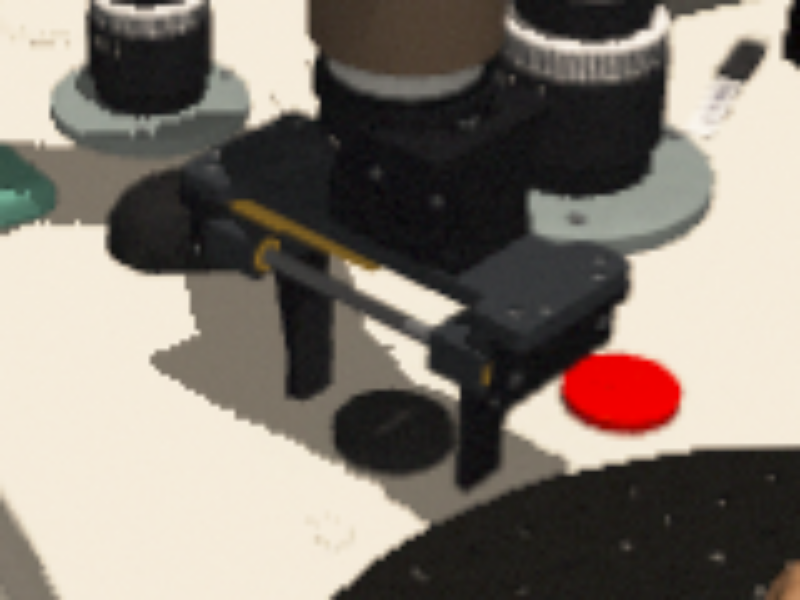

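The cap sits midway between the open fingers and lies flat. Regripping on the crosswise axis.

```bash
python3 -m crank '[[1,[0,0,-0.01],[0,0,0]],[1,[0,0,0],[0,0,0]],[1,[0,0,0],[0,0,0]],[1,[0,0,0],[0,0,0]],[1,[0,0,0],[0,0,0]],[1,[0,0,0],[0,0,0]],[1,[0,0,0],[0,0,0]]]'; python3 -m crank '[[1,[0,0,-0.2],[0,0,0]],[1,[0,0,-0.4],[0,0,0]],[1,[0,0,-0.45],[0,0,0]],[1,[0,0,-0.45],[0,0,0]],[1,[0,0,-0.3],[0,0,0]],[1,[0,0,0],[0,0,0]]]'; python3 m.py;  python3 - <<'E'
from h import *
to(.5258,.021,.15)
c=r.capture("side"); cv2.imwrite("pics/q.png",cv2.resize(c["img"][100:280,270:470],None,fx=4,fy=3.3))
c=r.capture("wrist"); cv2.imwrite("pics/q2.png",c["img"])
E
```

```text
time_s: 18.55
tcp_pos: [0.516, -0.3045, 0.004]
ee_rot: [[-0.917, -0.399, -0.0], [-0.399, 0.917, 0.0], [0.0, 0.0, -1.0]]
wrist_force: [-0.7, 0.1, 0.9]
gripper_width: 0.576
time_s: 19.15
tcp_pos: [0.5188, -0.3057, 0.19]
ee_rot: [[-0.916, -0.4, 0.011], [-0.4, 0.916, -0.004], [-0.008, -0.008, -1.0]]
wrist_force: [0.6, -0.6, 1.0]
gripper_width: 0.577
t 19.4 yaw -156.47 Mz [-0.01 -0.01  0.04  0.03  0.01] mean 0.013 eff6 0.001 F [-0.   0.1 -0.7] q6 -51.39 w 0.58
t 19.4 tcp [ 0.5151 -0.3041  0.1822] yaw -156.5 q6 -51.4 shift/100mm [-1.397  2.937  0.326] F [ 0.29  1.23 -0.15] M [ 0.048 -0.12  -0.003] w 0.58
```

View pics/q.png

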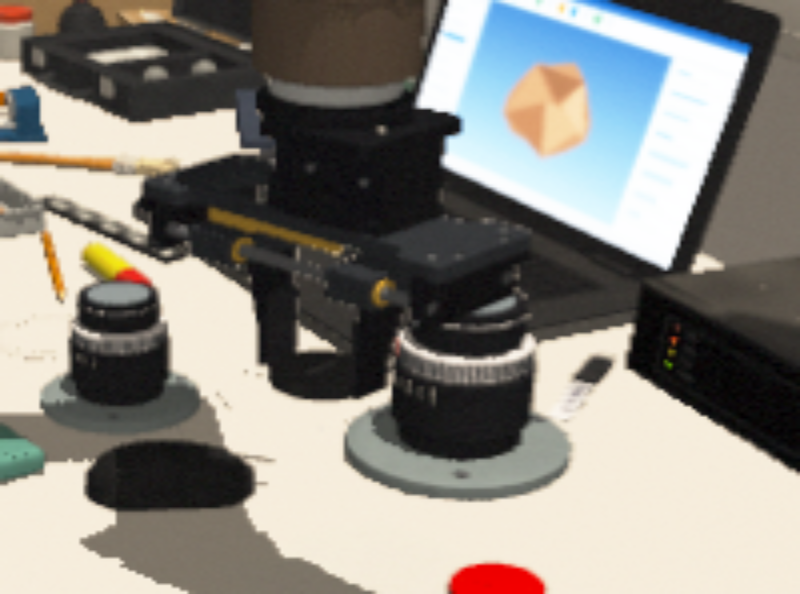

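View pics/q2.png

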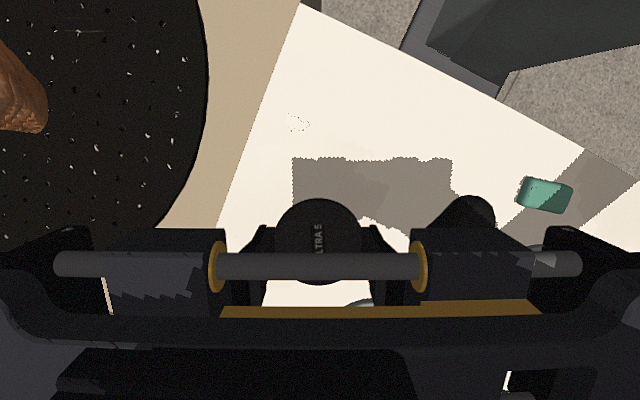

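```bash
cat > capm.py <<'E'
from h import *
c=r.capture("wrist"); s=r.sense(); im=c["img"]; g=im.astype(int).mean(2); p=s["tcp_pos"];R=s["ee_rot"]
pts=[]
for u in range(288,352,2):
    col=g[185:245,u]; k=np.nonzero(col<75)[0]
    if len(k): pts.append((u,185+k[0]-.5))
pts=np.array(pts); P=plane(c,pts,p[2]+.006); loc=(P-p)@R
from scipy.optimize import least_squares
f=least_squares(lambda q: np.hypot(loc[:,0]-q[0],loc[:,1]-q[1])-.027,[0,0],loss="soft_l1",f_scale=.0005); print("cap ctr in tool mm",(f.x*1000).round(2),"res",(np.abs(f.fun).mean()*1000).round(2),len(pts),"free",circ(loc))
E
python3 capm.py
```

```text
cap ctr in tool mm [1.55 1.37] res 0.22 32 free (array([0.00432115, 0.00146568]), np.float64(0.024455631906520347))
```

The mechanical double grip puts the cap centre at the tool axis. The camera's 1.4 mm offset in the jaw direction is its own bias, since the jaws centre that axis. Carrying it to the lens.

```bash
python3 -m crank '[[1,[-0.2,0.42,0],[0,0,0]],[1,[-0.2,0.42,0],[0,0,0]],[1,[-0.2,0.42,0],[0,0,0]],[1,[-0.2,0.42,0],[0,0,0]],[1,[-0.2,0.42,0],[0,0,0]],[1,[-0.2,0.42,0],[0,0,0]],[1,[-0.2,0.42,0],[0,0,0]],[1,[0,0,0.3],[0,0,0]]]';python3 -m crank '[[1,[0,0,0.1],[0,0,0]],[1,[0,0,0],[0,0,0]],[1,[0,0,0],[0,0,0]],[1,[0,0,0],[0,0,0]]]' >/dev/null
python3 - <<'E'
from h import *
for i in range(3):to(.5256,.0208,.104); c=r.capture("side")
cv2.imwrite("pics/s.png",cv2.resize(c["img"][120:240,220:380],None,fx=5,fy=5))
cv2.imwrite("pics/s2.png",r.capture("wrist")["img"])
E
```

```text
time_s: 20.35
tcp_pos: [0.5306, 0.0262, 0.1572]
ee_rot: [[-0.914, -0.406, 0.01], [-0.406, 0.914, 0.002], [-0.01, -0.002, -1.0]]
wrist_force: [0.2, -0.0, 0.3]
gripper_width: 0.58
t 20.75 tcp [0.5277 0.0202 0.145 ] yaw -156.5 q6 -86.4 shift/100mm [0.018 0.014 0.41 ] F [-0.02 -0.49  0.04] M [ 0.069 -0.111 -0.014] w 0.585
t 20.8 tcp [0.5277 0.0202 0.145 ] yaw -156.5 q6 -86.4 shift/100mm [0.018 0.014 0.41 ] F [-0.22  0.03 -0.3 ] M [ 0.008 -0.189 -0.034] w 0.578
t 20.85 tcp [0.5276 0.0203 0.145 ] yaw -156.5 q6 -86.4 shift/100mm [0.017 0.012 0.41 ] F [-0.18  0.29 -0.18] M [ 0.025 -0.158 -0.013] w 0.58
```

View pics/s.png

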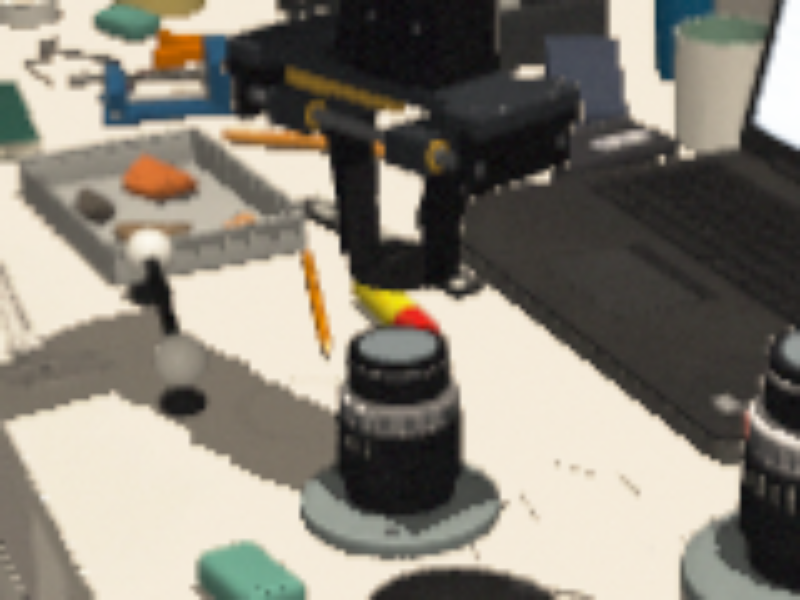

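View pics/s2.png

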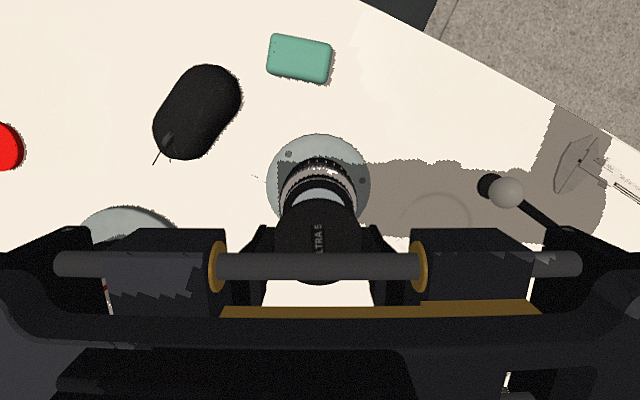

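```bash
python3 -m crank '[[1,[0.018,0.013,0.15],[0,0,0]],[1,[0,0,0.15],[0,0,0]],[1,[0,0,0.06],[0,0,0]],[1,[0,0,0],[0,0,0]],[1,[0,0,0],[0,0,0]],[1,[0,0,0],[0,0,0]]]'
python3 - <<'E'
from h import *
for i in range(3):to(.5256,.0208,.104); c=r.capture("side")
cv2.imwrite("pics/u.png",cv2.resize(c["img"][120:240,220:380],None,fx=5,fy=5))
E
```

```text
time_s: 21.55
tcp_pos: [0.5255, 0.0216, 0.1089]
ee_rot: [[-0.917, -0.399, 0.002], [-0.399, 0.917, 0.0], [-0.002, -0.0, -1.0]]
wrist_force: [0.2, 0.8, -0.1]
gripper_width: 0.585
t 21.55 tcp [0.5255 0.0216 0.1089] yaw -156.5 q6 -86.5 shift/100mm [ 0.002 -0.008  0.049] F [ 0.2   0.76 -0.09] M [ 0.053 -0.17  -0.023] w 0.585
t 21.6 tcp [0.5254 0.0216 0.1088] yaw -156.5 q6 -86.5 shift/100mm [ 0.001 -0.008  0.048] F [ 0.38 -0.27 -0.2 ] M [ 0.066 -0.164  0.009] w 0.581
t 21.65 tcp [0.5253 0.0215 0.1087] yaw -156.5 q6 -86.5 shift/100mm [-0.    -0.008  0.047] F [ 0.37 -0.28  1.28] M [-0.007 -0.112 -0.015] w 0.576
```

View pics/u.png

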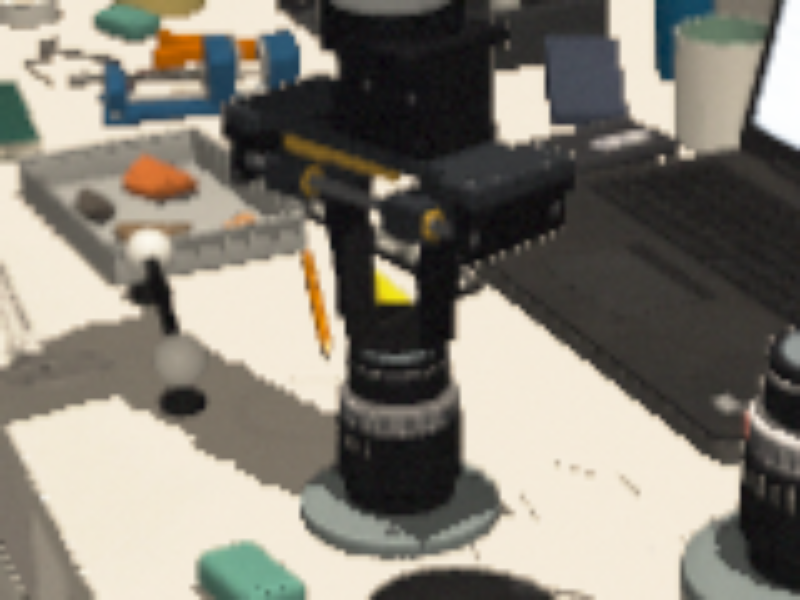

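```bash
python3 -m crank '[[1,[0,-0.006,0.02],[0,0,0]],[1,[0,0,0.015],[0,0,0]],[1,[0,0,0],[0,0,0]],[1,[0,0,0],[0,0,0]]]' >/dev/null; python3 m.py; python3 -c "
from h import *
to(.5256,.0208,.104)"
```

```text
t 22.35 yaw -156.46 Mz [0.05 0.05 0.02 0.02 0.  ] mean 0.027 eff6 0.0 F [ 0.  -0.1 -0.1] q6 -86.44 w 0.581
t 22.35 tcp [0.5251 0.0209 0.1046] yaw -156.5 q6 -86.4 shift/100mm [-0.004 -0.003  0.006] F [ 0.46  0.02 -0.15] M [ 0.057 -0.159  0.004] w 0.581
```

```bash
python3 -m crank '[[1,[-0.004,0,0.006],[0,0,0]],[1,[0,0,0],[0,0,0]]]' >/dev/null; python3 m.py; python3 -c "
from h import *
to(.5256,.0208,.104)"
```

```text
t 22.8 yaw -156.46 Mz [ 0.    0.03  0.06 -0.03 -0.  ] mean 0.013 eff6 -0.0 F [-0.1 -0.2  0.1] q6 -86.45 w 0.576
t 22.8 tcp [0.5255 0.021  0.104 ] yaw -156.5 q6 -86.4 shift/100mm [-0.    -0.003  0.   ] F [-0.54 -0.03  0.44] M [ 0.085 -0.099 -0.069] w 0.576
```

```bash
python3 -m crank '[[1,[0,0,0.005],[0,0,0]],[1,[0,0,0],[0,0,0]]]' >/dev/null; python3 m.py; python3 -c "
from h import *
to(.5256,.0208,.104)"
```

```text
t 23.25 yaw -156.45 Mz [-0.02  0.07  0.01 -0.05  0.02] mean 0.005 eff6 0.005 F [-1.8  0.2  5.3] q6 -86.45 w 0.578
t 23.25 tcp [0.5255 0.0211 0.1039] yaw -156.4 q6 -86.4 shift/100mm [ 0.001 -0.003 -0.001] F [-2.24  0.98  5.42] M [ 0.211  0.443 -0.039] w 0.578
```

Contact at 5 N with TCP z = 0.104, as expected. Releasing and rising.

```bash
python3 -m crank '[[-1,[0,0,0],[0,0,0]],[-1,[0,0,0],[0,0,0]],[-1,[0,0,0],[0,0,0]],[-1,[0,0,0],[0,0,0]],[-1,[0,0,0],[0,0,0]],[-1,[0,0,0],[0,0,0]]]'; python3 -m crank '[[-1,[0,0,-0.2],[0,0,0]],[-1,[0,0,-0.4],[0,0,0]],[-1,[0,0,-0.45],[0,0,0]],[-1,[-0.3,0,-0.2],[0,0,0]],[-1,[-0.3,0,0],[0,0,0]],[-1,[0,0,0],[0,0,0]],[-1,[0,0,0],[0,0,0]],[-1,[0,0,0],[0,0,0]]]'
python3 - <<'E'
from h import *
to(.5258,.021); c=r.capture("wrist"); im=c["img"]; cv2.imwrite("pics/w.png",im)
q=proj(c,[[.5258,.021,.1]])[0].astype(int); print(q); x0,y0=q-[65,60]
cv2.imwrite("pics/w1.png",cv2.resize(im[y0:y0+120,x0:x0+130],None,fx=5,fy=5,interpolation=cv2.INTER_CUBIC))
c2=r.capture("side"); a=cv2.resize(c2["img"][160:250,240:360],None,fx=3.3,fy=3.3,interpolation=cv2.INTER_CUBIC)
c3=r.capture("scene"); b=cv2.resize(c3["img"][160:250,240:360],None,fx=3.3,fy=3.3,interpolation=cv2.INTER_CUBIC)
cv2.imwrite("pics/w2.png",np.hstack([a,b]))
E
```

```text
time_s: 23.85
tcp_pos: [0.5254, 0.021, 0.1033]
ee_rot: [[-0.917, -0.399, -0.0], [-0.399, 0.917, -0.0], [0.0, 0.0, -1.0]]
wrist_force: [0.3, -0.0, 0.7]
gripper_width: 0.98
time_s: 24.65
tcp_pos: [0.5795, 0.0446, 0.2278]
ee_rot: [[-0.917, -0.399, -0.002], [-0.399, 0.917, -0.001], [0.002, 0.0, -1.0]]
wrist_force: [-0.5, -0.7, 0.2]
gripper_width: 1.0
t 24.65 tcp [0.5795 0.0446 0.2278] yaw -156.5 q6 -86.8 shift/100mm [ 0.587 -0.002  0.001] F [-0.49 -0.68  0.25] M [ 0.022 -0.131 -0.028] w 1.0
[316 131]
```

View pics/w1.png

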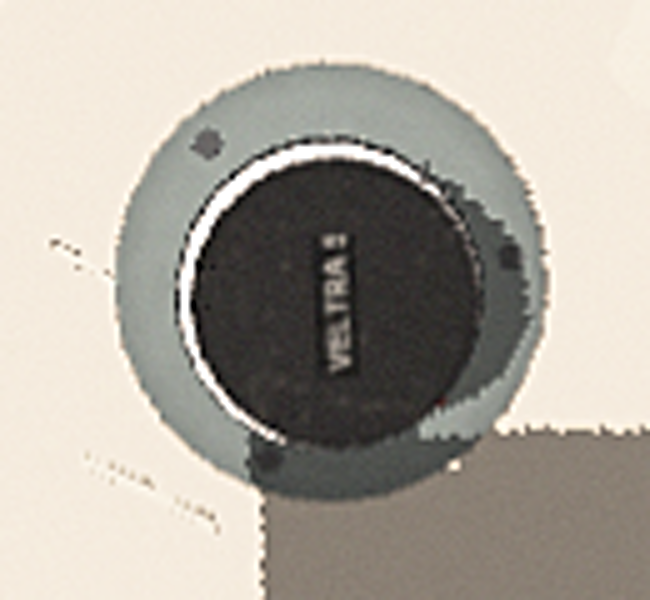

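View pics/w2.png

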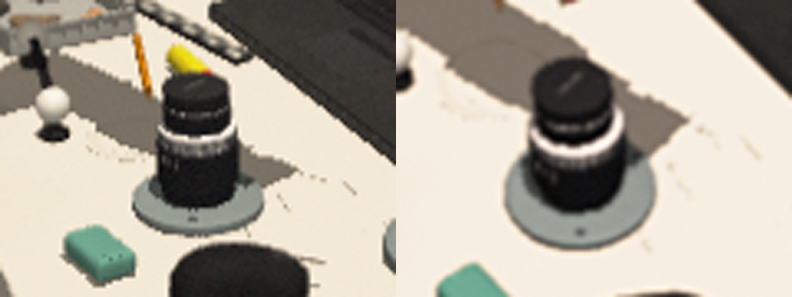

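Run:
```python
from h import *
c=r.capture("wrist"); im=c["img"]; g=im.astype(int).mean(2); q=proj(c,[[.5258,.021,.11]])[0].astype(int)
m=(im.max(2)<62).astype(np.uint8); m=cv2.morphologyEx(m,cv2.MORPH_CLOSE,np.ones((9,9))); m=cv2.morphologyEx(m,cv2.MORPH_OPEN,np.ones((9,9)))
cn,st=at(m,tuple(q)); P=plane(c,cn,.11); ct=np.array([.5258,.021])
for _ in range(10):
    k=abs(np.linalg.norm(P[:,:2]-ct,axis=1)-.0268)<.0025; ct,R=circ(P[k])
print("cap",st,ct,R,k.sum(),len(cn))
g2=((im[...,2].astype(int)-im[...,0])<12).astype(np.uint8); w=np.zeros_like(g2); w[q[1]-60:q[1]+60,q[0]-60:q[0]+60]=g2[q[1]-60:q[1]+60,q[0]-60:q[0]+60]
cn=max(cv2.findContours(cv2.morphologyEx(w,cv2.MORPH_OPEN,np.ones((3,3))),0,cv2.CHAIN_APPROX_NONE)[0],key=len)[:,0]; P=plane(c,cn,.012); ct=np.array([.5258,.021])
for _ in range(12):
    k=abs(np.linalg.norm(P[:,:2]-ct,axis=1)-.054)<.003; ct,R=circ(P[k])
print("base",ct,R,k.sum(),len(cn)); print(r.sense()["wrist_force"],r.sense()["time_s"])
```

```text
cap [ 287   99   61   62 2939] [0.52360562 0.02107061] 0.027767650873019845 175 189
base [0.525833 0.02109 ] 0.05319205961613024 243 243
[ 0.2980695  -0.55755618  0.29465391] 24.85
```

Run:
```python
from h import *
for n in("side","scene"):
    c=r.capture(n); g=c["img"].astype(float).mean(2)
    print(n,"ctr cols cap/front/ring/collar/base for (.5258,.021):",[proj(c,[[.5258,.021,z]])[0].round(2).tolist() for z in(.11,.105,.09,.068,.04)])
    u0=int(proj(c,[[.5258,.021,.1]])[0][0])
    for z in(.108,.105,.102,.095,.088,.08,.05,.04,.03):
        v=int(round(proj(c,[[.5258,.021,z]])[0][1])); row=g[v,u0-25:u0+26]; 
        # subpixel crossing at half level
        lv=110; i=25
        while i>0 and row[i]<lv: i-=1
        l=i+(row[i]-lv)/(row[i]-row[i+1]); i=25
        while i<50 and row[i]<lv: i+=1
        rr=i-(row[i]-lv)/(row[i]-row[i-1]); print(z,v,"L %.2f R %.2f mid %.2f w %.2f  expected %.2f"%(l+u0-25,rr+u0-25,(l+rr)/2+u0-25,rr-l,proj(c,[[.5258,.021,z]])[0][0]))
    a=cv2.resize(c["img"][160:250,250:350],None,fx=6,fy=6,interpolation=cv2.INTER_CUBIC); cv2.imwrite(f"pics/x_{n}.png",a)
```

```text
side ctr cols cap/front/ring/collar/base for (.5258,.021): [[298.78, 185.15], [298.81, 186.87], [298.88, 192.01], [298.98, 199.45], [299.11, 208.78]]
0.108 186 L 288.69 R 308.62 mid 298.66 w 19.93  expected 298.79
0.105 187 L 288.73 R 308.65 mid 298.69 w 19.92  expected 298.81
0.102 188 L 289.07 R 308.67 mid 298.87 w 19.60  expected 298.82
0.095 190 L 288.73 R 309.09 mid 298.91 w 20.36  expected 298.85
0.088 193 L 288.01 R 309.40 mid 298.70 w 21.40  expected 298.89
0.08 195 L 287.00 R 309.38 mid 298.19 w 22.38  expected 298.92
0.05 205 L 286.10 R 298.54 mid 292.32 w 12.44  expected 299.06
0.04 209 L 287.15 R 312.92 mid 300.04 w 25.77  expected 299.11
0.03 212 L 287.01 R 314.79 mid 300.90 w 27.78  expected 299.16
scene ctr cols cap/front/ring/collar/base for (.5258,.021): [[291.97, 184.84], [292.09, 186.48], [292.45, 191.3], [292.95, 198.18], [293.58, 206.62]]
0.108 185 L 279.34 R 305.91 mid 292.63 w 26.57  expected 292.02
0.105 186 L 279.28 R 306.34 mid 292.81 w 27.07  expected 292.09
0.102 187 L 279.25 R 306.67 mid 292.96 w 27.43  expected 292.16
0.095 190 L 280.10 R 306.87 mid 293.49 w 26.77  expected 292.33
0.088 192 L 280.02 R 305.45 mid 292.74 w 25.43  expected 292.49
0.08 194 L 281.07 R 305.33 mid 293.20 w 24.26  expected 292.68
0.05 204 L 292.88 R 292.30 mid 292.59 w -0.58  expected 293.36
0.04 207 L 278.20 R 285.73 mid 281.96 w 7.53  expected 293.58
0.03 210 L 277.21 R 311.67 mid 294.44 w 34.46  expected 293.80
```

View pics/x_side.png

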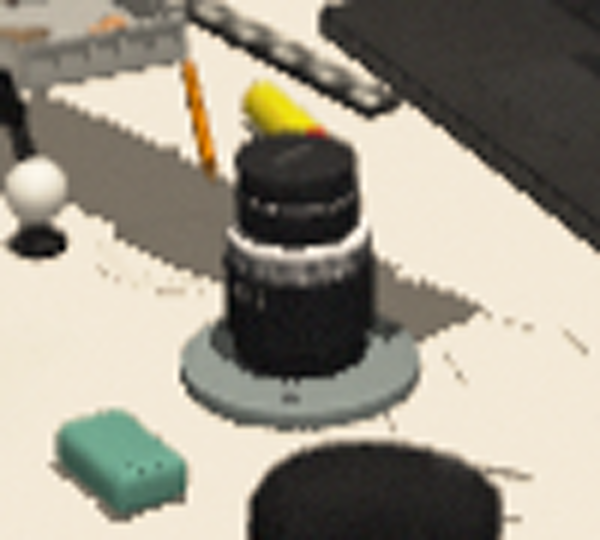

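View pics/x_scene.png

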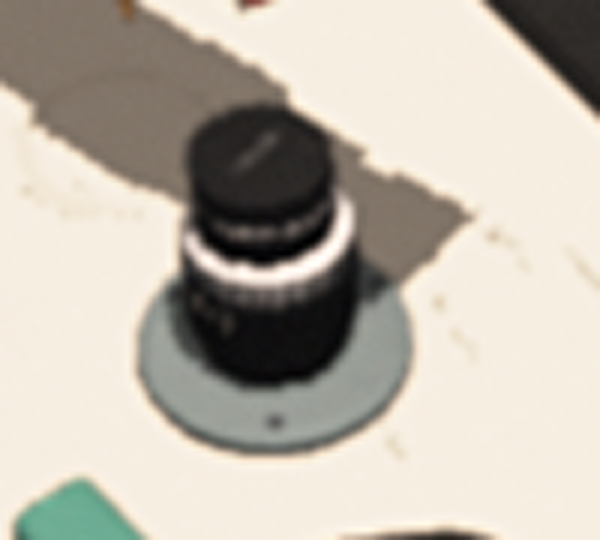

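The side view puts the cap mid-column at 298.7, against 298.9 for the barrel. That is about 0.5 mm off centre. The scene view agrees and the cap lies flat. Handing in.

```bash
python3 -c "
from h import *
print(r.sense()['time_s'],r.finish_job())"
```

```text
the job is handed in; nothing more can be done
24.95 None
```

The iris ring is seated on its sprung stop and the black cap is lying flat on the small lens. I handed the job in at about 25 s with the gripper open and clear; no verdict was reported.

- **Iris ring:** I gripped it with the fingertips at about z = 65 mm, between the two fixed rings, and turned it 45.6° clockwise.
  - The torque was steady, then rose by about 0.46 N m where the stop began to give. It climbed at about 2.4 N m per rad after that, close to the stop's stated 2.5.
  - I stopped there and released; the stop is pushed back an estimated 0.055–0.07 rad. That is inferred from torque and angle, not read directly.
  - The red mark went round by roughly the same 45°.
- **Cap:** I gripped it across two directions to centre it, set it down until I felt 5 N of contact, and released it.
  - The side and scene pictures show it flat and within about 1 mm of centre.
- **Checks that disagreed:**
  - The wrist camera put the cap about 2 mm off centre in x. I put this down to shadow and calibration, because its fitted radius came out too large, so I left the cap as it was.
  - The resting torque while turning read −0.08 N m rather than +0.1, so I relied on changes in torque, not absolute values.
  - The gripper read 50 mm on the 54 mm cap.
- **Not confirmed:** I saw no sign of the fingers touching the fixed rings, but the pictures could not show the tips against the black collar directly. The mouse, putty and glue stick were never approached closely, and I did not re-measure them at the end.

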